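# Wind the bench jack up to its stop

## Task

Fit the crank fully home on the screw jack's square drive and wind it clockwise until the sensor module on the jack's table is pressed up snugly under the red arm's rubber stop foot, without touching the module yourself, crushing it or forcing the crank. Then let go, leaving the crank on the drive, and do not disturb the other things on the bench.

Things in the scene. Friction and masses are not known exactly. Their poses are not given: they have to be found in the camera images.
- jack: Blue screw jack, fixed. Origin under the screw axis at bench level, z up. Base plate 110 x 260 x 18 mm, y -45 to +215 mm. Bearing plate on top of the screw 100 x 50 mm (x, y), 136 to 154 mm high. Clockwise winding seen from above raises the table, 20 mm a turn, 50 mm of travel. Friction 0.15 N m (2.5 N at the crank grip) holds the screw when let go.
- seat (a point): Point on the screw axis on top of a steel collar (diameter 28 mm), 160 mm above the bench: the underside of a fully fitted crank's hub rests here. z up.
- drive_top (a point): Tip of the upright drive on the screw axis, 183 mm up: a steel square 14 mm across flats, 160 to 175 mm high (top 2 mm tapered to 12 mm), then a brass round pilot, diameter 13.6 mm to 180 mm high, coned to 7 mm at the tip. The square's angle is not reported and differs each time: find it by feel, pressing lightly (about 6 N, not over 15 N) and turning up to a quarter turn until the socket drops 15 mm.
- foot_axis (a point): Point on the base plate, 18 mm up, straight below the rubber stop foot (diameter 24 mm, facing down). The foot's height differs and is not reported: its underside is 14 to 26 mm above the module's top at the start. It springs: 15 N per mm, 9 mm travel. Each newton on the module adds about 0.05 N at the crank grip. Aim for some 40 N; under 10 N is loose, over 100 N crushes the module.
- column_top (a point): Top of the steel column (diameter 18 mm, 154 mm high) that carries the red stop arm, which reaches from it over the table's centre. Nothing of jack and arm but the drive and collar is higher than 157 mm.
- jack_table: Aluminium lifting table of the jack, 100 x 125 mm plate, 8 mm thick, whose centre lies at (0, +85 mm) of its frame; its origin is on the screw axis at the height of the table's top face (52 mm above the bench at the start), axes as the jack's.
- module: Loose sensor module in an aluminium case, 76 x 66 x 34 mm, about 0.45 kg, standing on the centre of the jack's table; origin at the centre of its underside, z up.
- crank: Loose crank, about 0.24 kg, lying flat, socket down. Origin at the centre of the hub's underside, z up, x along the arm. Hub: dark steel block 32 x 32 mm, 36 mm high; square socket 15.2 mm wide, 26 mm deep, open below, sides parallel to the hub's. Arm 18 mm wide, 10 mm thick, level with the hub's underside.
- grip (a point): Crank's upright orange grip, diameter 22 mm, 60 mm from the hub's axis, revolving freely on its pin, from 11 to 58 mm above the hub's underside; this point is on its axis at 38 mm.
- spool: Bystander: metal solder spool, diameter 54 mm, 32 mm high, origin under its centre.
- screwdriver: Bystander: screwdriver lying on the bench.
- tray: Bystander: blue parts tray, 90 x 120 x 35 mm, origin under its centre.
Not all that is in view belongs to the job. What is shaped like the crank but purple or turquoise is not meant.

How it is judged:
On the way, in this order (a step that is already met when the one before it is completed fails the run):
1. the crank is fully home on the square drive (z of crank in the frame of seat between -0.004 and 0.004 m and horizontal distance between crank and seat below 0.005 m and angle between crank's own z axis and vertical below 0.12 rad), for 0.2 s.
2. the jack, wound with the crank on its drive, presses the module up under the stop foot (contact force between module and jack_table above 15 N and z of jack_table in the frame of jack above 0.064 m and z of crank in the frame of seat below 0.005 m and horizontal distance between crank and seat below 0.006 m), for 0.2 s.
At the end, for the whole second after the job is handed in: The module stands flat on the raised jack table and is pressed between table and stop foot (15 to 110 N between module and table, its own weight of about 5 N included); the crank is fully home on the drive (within 5 mm in height, 6 mm sideways, 0.12 rad upright), let go and at rest (all of step 2 and contact force between module and jack_table below 110 N and z of module in the frame of jack_table below 0.004 m and angle between module's own z axis and vertical below 0.06 rad and angle between crank's own z axis and vertical below 0.12 rad and linear speed of each of crank, module below 0.02 m/s); the robot touches nothing.
It fails at once if the module is crushed (over 110 N between it and the jack's table) (contact force between module and jack_table above 110 N).
It fails at once if the crank is forced against the jack (over 100 N in all between crank and jack) (contact force between crank and jack above 100 N).
It fails at once if the robot touches the module (contact force between the arm and module above 1 N).
It fails at once if the spool, the screwdriver or the tray is disturbed (moved over 30 mm) (distance of any of spool, screwdriver, tray from where it was at the start of the episode above 0.03 m).
It also fails if it takes over 72 s, if anything falls off the work surface, if the arm or the gripper's body presses on something with over 40 N, if the wrist force passes 120 N, or if a joint passes its speed limit or range.

## Robot

A 6-joint arm with a two-finger parallel gripper is mounted at the origin on the work surface. World frame = base frame: x ahead of the robot, y to its left, z up, the work surface at z = 0. Lengths are in m, angles in rad, forces in N, time in s.
With the tool pointing down it reaches from about 0.35 to 0.775 m from the base axis. Payload 7.3 kg.
Tool frame: the origin (TCP) lies between the finger pads; the fingertips stand ahead of it and the grasp point (between the pads) lies 6 mm ahead of it (robot.tip_extent is the x of the fingertips in the tool frame, in m); x points along the fingers, z is the direction in which the jaws open and shut, and the axes are right-handed (so a half turn about x gives the same grasp; the last joint's range is limited). The gripper opens to 92 mm and grips with 3 to 60 N. Pads are 19 mm wide; open, the fingers measure 130 mm over their backs; the gripper's body (75 mm by 190 mm) begins 47 mm behind the grasp point.
Start: joints at [-1.417, 0.342, 1.524, -0, 1.275, -0.146], TCP at [0.155, -0.502, 0.252] pointing down, gripper open.
Joint ranges: [-2.53, 2.53], [-0.77, 2.02], [0.04, 2.7], [-1, 4.14], [0.28, 2.66], [-3.11, 3.11]. Speed limits (rad/s): [2.57, 2.57, 3.14, 3.14, 3.14, 3.14].

## Interface

Orientations are given as [roll, pitch, yaw] about the fixed x, y, z axes, in that order (R = Rz(yaw) Ry(pitch) Rx(roll)).
In Python, from cell import robot gives the robot as it stands. The module is installed in compiled form; this text tells all that it offers.
- The arm moves only by the shell command python3 -m creep 'ROWS' [FORCE]. ROWS is JSON, a list of rows, each an object with "translation": the shift along the tool's x, y, z in m, a list of three; "twist": the turn, a rotation vector about the tool's x, y, z in rad, a list of three; "hand": the opening in per cent of the stroke, from 0 (shut) to 100 (fully open). A call has 1 to 5 rows; each row is the pose to reach, as a shift and turn from the pose measured when the call began, along the tool's axes at that moment; what a row does not reach only later rows make up. A row lasts 1/10 s, in which the tool goes at most 50 mm and 8.59 degrees, less where a joint would pass 70% of its speed; a pose out of reach is approached as far as the arm can. A call with a gripper value outside its range is refused whole. The fingers move at their own pace and stop on an object; FORCE is the grip in N (left out, the last holds). Time passes only in rows, so rows that repeat a pose let the fingers close. It gives the time, the measured TCP pose, the force and the opening at its end, in the units of the state.
- robot.observe(): the state, without advancing time (a new reading comes with each control period).
- robot.read_camera(name): name is "scene" or "top" or "wrist"; returns the picture (420x560x3 uint8, blue, green, red); there is no depth.
- robot.calibration(name): a dict with "intrinsics" (3x3 intrinsics, pixels), "cam_to_world" (4x4, takes a point from camera to world coordinates); the wrist camera has in their place "mount" (4x4, takes a point from camera to tool coordinates, whose origin is the TCP and whose axes are the tool frame's). Camera axes: x right, y up, looking along -z (the intrinsics and any distortion apply to the point x, -y, -z); pixel columns grow to the right and rows downward; lengths in m; the calibration is good to about 2 mm. The wrist camera is an equidistant fisheye: a pixel r from the principal point sees the ray r / f radians off the axis. A picture is of the moment at which its call begins: read the wrist's pose just before it. calibration takes no time and is no camera call.
- robot.hand_in(): hands the job in, once; it reports no verdict.
The state is a dict: "time": time; "qpos": joint angles; "qvel": joint speeds; "joint_efforts": joint torques, N m; "tool_pos": TCP position; "tool_rot": TCP orientation; "contact_force": force on the tool from outside, world axes, zero at the start; "torque": the same for the moment, N m; "opening": finger opening in m.
Only numpy, scipy, OpenCV 4.12 (cv2) and the standard library are available. Lean on these libraries where they do the work, as an engineer would, in place of code of your own. Each camera call takes 0.05 s, during which the arm holds its last target. There are 200 camera calls.

## Working session

There is one attempt and no reset: what is moved stays moved. The work goes in short steps, Python scripts to look and compute and a shell command to move; the robot and the scene stay as the last step left them, time stands still between calls to the robot, and variables do not carry over. Pictures are saved under pics/ and viewed, about 8 in all and at most 12, crops included, and the job is handed in when it is done.

```bash
mkdir -p pics
python3 - <<'E'
from cell import robot
import cv2
for n in("scene","top"):
    cv2.imwrite(f"pics/{n}0.png",robot.read_camera(n)); c=robot.calibration(n); print(n,c)
print(robot.calibration("wrist"),robot.observe(),robot.tip_extent)
E
```

```text
scene {'intrinsics': array([[386.4384424 ,   0.        , 281.76331467],
       [  0.        , 386.4384424 , 213.60483221],
       [  0.        ,   0.        ,   1.        ]]), 'cam_to_world': array([[ 0.57067044, -0.60562689,  0.5545731 ,  1.15019959],
       [ 0.82110469,  0.41173974, -0.39529417, -0.38653109],
       [ 0.011061  ,  0.68094527,  0.73225077,  0.85205829],
       [ 0.        ,  0.        ,  0.        ,  1.        ]])}
top {'intrinsics': array([[446.3525185 ,   0.        , 285.99613962],
       [  0.        , 446.3525185 , 207.84520034],
       [  0.        ,   0.        ,   1.        ]]), 'cam_to_world': array([[ 0.00618869,  0.97596676, -0.21783156,  0.37199188],
       [-0.99997983,  0.00572869, -0.00274317,  0.03527386],
       [-0.00142935,  0.21784414,  0.97598252,  1.23364485],
       [ 0.        ,  0.        ,  0.        ,  1.        ]])}
{'intrinsics': array([[325.1922621 ,   0.        , 282.39189603],
       [  0.        , 325.1922621 , 210.760279  ],
       [  0.        ,   0.        ,   1.        ]]), 'mount': array([[ 4.42968105e-04,  2.55910276e-01, -9.66
[... 258 characters left out ...]
000e+00,
         1.00000000e+00]])} {'time': 0.1, 'qpos': array([-1.41701872e+00,  3.42646616e-01,  1.52489832e+00, -1.25678049e-05,
        1.27541472e+00, -1.45995474e-01]), 'qvel': array([-0.00050554, -0.00057907, -0.00358681,  0.00047542, -0.0009574 ,
       -0.00221748]), 'joint_efforts': array([ 1.77400590e-03, -4.32004058e+01, -2.44695050e+01,  7.19782873e-02,
        5.26703009e-02, -5.42052862e-05]), 'tool_pos': array([ 0.15500427, -0.50125706,  0.25112587]), 'tool_rot': array([3.00438882, 1.56942927, 1.73336924]), 'contact_force': array([0.02666062, 0.40539194, 0.08798032]), 'torque': array([-2.93891221e-02,  6.87925241e-05, -2.94191102e-02]), 'opening': 0.09187354299931576} 0.025
```

View pics/top0.png

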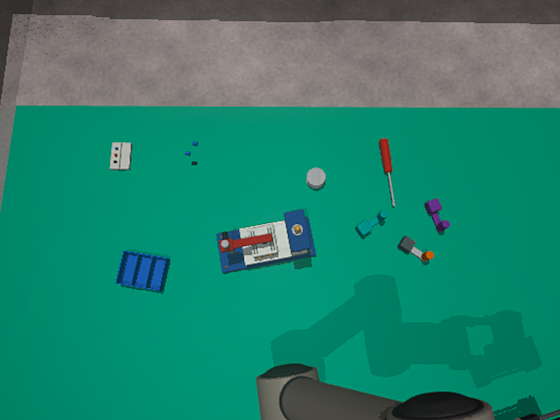

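View pics/scene0.png

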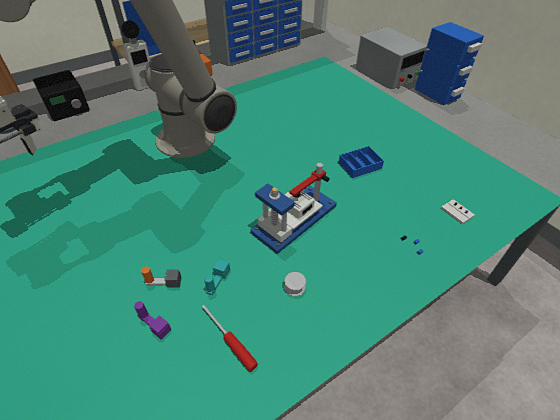

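Candidates for the crank in the top view are the dark hub with orange grip (407,244)/(428,257), the purple one (433,207) and the turquoise one (364,229). By the description it is the dark and orange one. The drive is near (297,230) and the column near (225,243). I'll check these in enlarged crops.

Run:
```python
import cv2,numpy as np
t=cv2.imread("pics/top0.png");s=cv2.imread("pics/scene0.png")
f=lambda im,x,y,w,h:cv2.resize(im[y:y+h,x:x+w],None,fx=5,fy=5,interpolation=cv2.INTER_CUBIC)
a=f(t,380,220,70,55);b=f(t,210,200,110,75)[:, :]
c=f(s,130,255,60,40);d=f(s,245,155,100,75)[:,:]
W=np.zeros((600,800,3),np.uint8)
W[:275,:350]=a; W[:200,400:700]=c
W[:275,:350]=a
W2=np.zeros((600,800,3),np.uint8)
W=np.zeros((580,800,3),np.uint8); W[:200,:300]=c; W[:275,400:750]=a
b=cv2.resize(b,(396,270));d=cv2.resize(d,(400,300)); W[280:550,400:796]=b; W[280:580,:400]=d
cv2.imwrite("pics/crop1.png",W)
```

```text
(no output)
```

View pics/crop1.png

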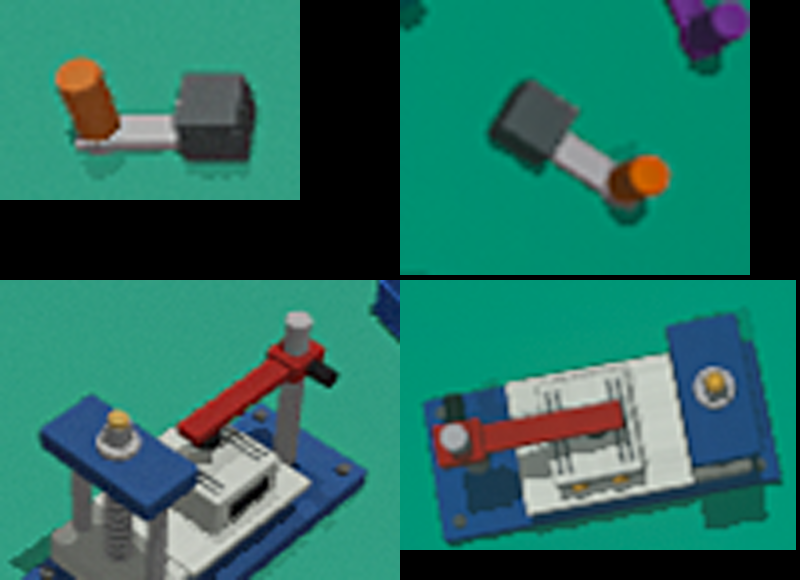

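The close crop confirms the orange grip and dark hub as the crank. Next I triangulate the points.

```bash
cat > h.py <<'E'
import numpy as np
from cell import robot
from scipy.spatial.transform import Rotation as R
def ray(n,u,v):
    c=robot.calibration(n);K=c["intrinsics"];T=c["cam_to_world"]
    d=np.array([(u-K[0,2])/K[0,0],-(v-K[1,2])/K[1,1],-1]);return T[:3,3],T[:3,:3]@d
def at(n,u,v,z):
    o,d=ray(n,u,v);return o+d*(z-o[2])/d[2]
def T():
    s=robot.observe();return np.array(s["tool_pos"]),R.from_euler("xyz",s["tool_rot"]).as_matrix(),s
def wray(p,Rm,u,v):
    c=robot.calibration("wrist");K=c["intrinsics"];M=c["mount"]
    x,y=u-K[0,2],v-K[1,2];r=np.hypot(x,y);th=r/K[0,0]
    d=np.array([np.sin(th)*x/r,-np.sin(th)*y/r,-np.cos(th)])
    return p+Rm@M[:3,3],Rm@M[:3,:3]@d
def wpix(p,Rm,P):
    c=robot.calibration("wrist");K=c["intrinsics"];M=c["mount"]
    q=M[:3,:3].T@(Rm.T@(np.array(P)-p)-M[:3,3]);r=np.hypot(q[0],q[1]);th=np.arctan2(r,-q[2])
    return K[0,2]+K[0,0]*th*q[0]/r,K[1,2]-K[0,0]*th*q[1]/r
E
python3 - <<'E'
from h import *
np.set_printoptions(precision=4,suppress=True)
for n,a,b,z in[("hub",(408.4,243.6),(172.4,272.4),.036),("grip",(429.6,255),(146,269.6),.058),("drive",(297.5,227.2),(274.75,189.3),.183),("col",(225.3,243.9),(319.75,164.5),.154)]:
    print(n,at("top",*a,z),at("scene",*b,z))
p,Rm,s=T();print(p,Rm)
E
```

```text
hub [ 0.5423 -0.2924  0.036 ] [ 0.5433 -0.289   0.036 ]
grip [ 0.5093 -0.3406  0.058 ] [ 0.5155 -0.3417  0.058 ]
drive [0.5593 0.0105 0.183 ] [0.5652 0.0076 0.183 ]
col [0.5221 0.1855 0.154 ] [0.5271 0.1856 0.154 ]
[ 0.155  -0.5013  0.2511] [[-0.0002  0.9554  0.2953]
 [ 0.0013  0.2953 -0.9554]
 [-1.      0.0002 -0.0014]]
```

```bash
python3 -m creep '[{"translation":[0.03,0.22,-0.044],"twist":[-0.73,0,0],"hand":100},{"translation":[0.03,0.22,-0.044],"twist":[-0.73,0,0],"hand":100},{"translation":[0.03,0.22,-0.044],"twist":[-0.73,0,0],"hand":100},{"translation":[0.03,0.22,-0.044],"twist":[-0.73,0,0],"hand":100},{"translation":[0.03,0.22,-0.044],"twist":[-0.73,0,0],"hand":100}]' 20
python3 - <<'E'
from h import *
p,Rm,s=T();print(p,Rm,s["qpos"]); print(Rm.T@(np.array([.5428,-.2905,.14])-p))
E
```

```text
time: 0.6
tool_pos: [0.3547, -0.3917, 0.2204]
tool_rot: [2.227, 1.568, 1.695]
contact_force: [-0.3, -0.3, -0.3]
opening: 0.092
[ 0.35466121 -0.39174477  0.22037368] [[-3.78419126e-04  5.07860402e-01  8.61439300e-01]
 [ 3.03628281e-03  8.61435975e-01 -5.07857108e-01]
 [-9.99995319e-01  2.42339050e-03 -1.86799166e-03]] [-9.80895684e-01  3.76831933e-01  1.56250177e+00  1.47194307e-03
  1.20499296e+00 -4.48725390e-01]
[0.08060952 0.18256935 0.11080241]
```

```bash
python3 -m creep '[{"translation":[0.06,0.182,0.111],"twist":[0,0,0],"hand":100},{"translation":[0.06,0.182,0.111],"twist":[0,0,0],"hand":100},{"translation":[0.06,0.182,0.111],"twist":[0,0,0],"hand":100},{"translation":[0.06,0.182,0.111],"twist":[0,0,0],"hand":100},{"translation":[0.06,0.182,0.111],"twist":[0,0,0],"hand":100}]'; python3 -m creep '[{"translation":[0,0,0],"twist":[0,0,0],"hand":100},{"translation":[0,0,0],"twist":[0,0,0],"hand":100}]'
python3 - <<'E'
from h import *
import cv2
p,Rm,s=T();print(repr(p),repr(Rm),s["qpos"])
im=robot.read_camera("wrist");cv2.imwrite("pics/w1.png",im)
print(wpix(p,Rm,[.5428,-.2905,.036]),wpix(p,Rm,[.512,-.341,.058]))
E
```

```text
time: 1.1
tool_pos: [0.545, -0.2882, 0.1586]
tool_rot: [2.419, 1.566, 1.889]
contact_force: [-0.4, -0.2, -0.2]
opening: 0.0918
time: 1.3
tool_pos: [0.5448, -0.2876, 0.1577]
tool_rot: [2.631, 1.564, 2.103]
contact_force: [0.3, 0.4, 0.1]
opening: 0.0917
array([ 0.54475198, -0.28756341,  0.15768958]) array([[-0.00352335,  0.50427479,  0.86353606],
       [ 0.00598585,  0.86353658, -0.50425068],
       [-0.99997588,  0.00339234, -0.00606105]]) [-0.61142973  0.59179039  1.38384253  0.00312362  1.17228267 -0.08411591]
(np.float64(283.3558236923054), np.float64(215.7201135601763)) (np.float64(281.8469900611735), np.float64(293.5138647838363))
```

View pics/w1.png

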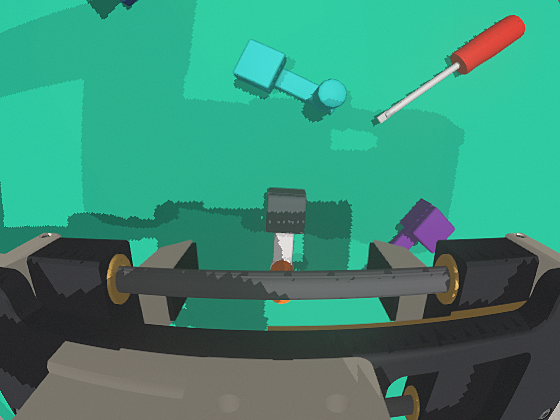

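Wrist view: the crank is below the hand, with the hub at about (286,212) and orange peeking out at (282,298). Turquoise (260,62) and purple (430,225) are clear of it. I'll zoom in on the hub.

Run:
```python
import cv2
im=cv2.imread("pics/w1.png")[175:310,235:335];cv2.imwrite("pics/w1c.png",cv2.resize(cv2.convertScaleAbs(im,alpha=1.6),None,fx=4.4,fy=4.4,interpolation=cv2.INTER_CUBIC))
```

```text
(no output)
```

View pics/w1c.png

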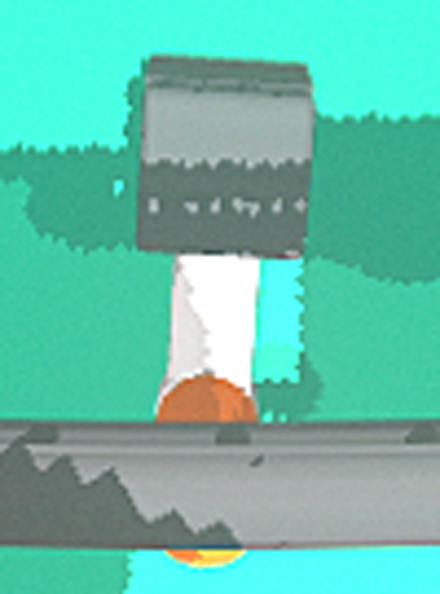

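Run:
```python
from h import *
p,Rm,s=T()
P=[]
for c in[(147,85),(312,92),(138,247),(302,256)]:
    o,d=wray(p,Rm,c[0]/4.4+235,c[1]/4.4+175);P.append(o+d*(.036-o[2])/d[2]);print(P[-1])
P=np.array(P);c=P.mean(0);a=(P[2]+P[3]-P[0]-P[1])[:2];print(c,np.linalg.norm(a)/2,np.linalg.norm((P[1]-P[0])[:2]),np.degrees(np.arctan2(a[1],a[0])),np.degrees(np.arctan2(*(P[1]-P[0])[1::-1])))
ang=np.arctan2(Rm[1,2],Rm[0,2]);print("z ang",np.degrees(ang))
print("d tool to grasp",Rm.T@(np.array([c[0],c[1],.025+.006])-p))
```

```text
[ 0.54100948 -0.27023224  0.036     ]
[ 0.56623423 -0.28648953  0.036     ]
[ 0.52360881 -0.29586635  0.036     ]
[ 0.54922785 -0.3129132   0.036     ]
[ 0.54502009 -0.29137533  0.036     ] 0.03120038691353804 0.03000978390170908 -123.46230032422284 -32.80168789643648
z ang -30.35800675552514
d tool to grasp [ 0.12729097 -0.00261445  0.00277249]
```

```bash
cat >> h.py <<'E'
def rel(pos,deg):
    p,Rm,s=T();a=np.radians(deg);x=np.array([0,0,-1.]);z=np.array([np.cos(a),np.sin(a),0]);G=np.stack([x,np.cross(z,x),z],1)
    cur=np.degrees(np.arctan2(Rm[1,2],Rm[0,2]))
    print("t",s["time"],"pos",p.round(4),"zang",round(cur,2),"q6",round(s["qpos"][5],3),"F",np.round(s["contact_force"],2),"M",np.round(s["torque"],3),"op",round(s["opening"],4))
    print("  trans",(Rm.T@(np.array(pos)-p)).round(4),"twist",R.from_matrix(Rm.T@G).as_rotvec().round(4))
E
python3 -c "
from h import *
rel([.545,-.2914,.031],-33.1)"
```

```text
t 1.35 pos [ 0.5443 -0.2884  0.1583] zang -30.36 q6 -0.084 F [-1.18 -0.19  0.17] M [-0.015 -0.019  0.014] op 0.0917
  trans [ 0.1273 -0.0026  0.0028] twist [ 0.0478 -0.0052 -0.003 ]
```

```bash
python3 -m creep '[{"translation":[0.05,-0.0026,0.0028],"twist":[0.048,-0.005,-0.003],"hand":100},{"translation":[0.09,-0.0026,0.0028],"twist":[0.048,-0.005,-0.003],"hand":100},{"translation":[0.11,-0.0026,0.0028],"twist":[0.048,-0.005,-0.003],"hand":100},{"translation":[0.127,-0.0026,0.0028],"twist":[0.048,-0.005,-0.003],"hand":100},{"translation":[0.127,-0.0026,0.0028],"twist":[0.048,-0.005,-0.003],"hand":100}]' 20;python3 -c "
from h import *
rel([.545,-.2914,.031],-33.1)"
```

```text
time: 1.85
tool_pos: [0.5426, -0.2919, 0.0295]
tool_rot: [-3.122, 1.566, 2.581]
contact_force: [0.5, -0.1, -0.4]
opening: 0.092
t 1.85 pos [ 0.5426 -0.2919  0.0295] zang -33.23 q6 -0.038 F [ 0.53 -0.1  -0.36] M [-0.062 -0.071 -0.013] op 0.092
  trans [-0.0015  0.0017  0.0017] twist [-0.0023 -0.0046  0.0001]
```

```bash
python3 -m creep '[{"translation":[0,0,0],"twist":[0,0,0],"hand":20},{"translation":[0,0,0],"twist":[0,0,0],"hand":10},{"translation":[0,0,0],"twist":[0,0,0],"hand":10},{"translation":[0,0,0],"twist":[0,0,0],"hand":10},{"translation":[0,0,0],"twist":[0,0,0],"hand":10}]' 30;python3 -m creep '[{"translation":[0,0,0],"twist":[0,0,0],"hand":10},{"translation":[0,0,0],"twist":[0,0,0],"hand":10}]' 30;python3 -c "
from h import *
for i in range(3): rel([.562,.0095,.28],-33.1)"
```

```text
time: 2.35
tool_pos: [0.5429, -0.292, 0.0301]
tool_rot: [-3.107, 1.567, 2.597]
contact_force: [0.4, -0.3, -0.4]
opening: 0.0564
time: 2.55
tool_pos: [0.543, -0.292, 0.0303]
tool_rot: [-3.097, 1.567, 2.607]
contact_force: [0.8, -0.2, -1.2]
opening: 0.0401
t 2.55 pos [ 0.543  -0.292   0.0303] zang -33.21 q6 -0.038 F [ 0.81 -0.24 -1.23] M [-0.038 -0.058  0.012] op 0.0401
  trans [-0.2493  0.2626 -0.1501] twist [-0.002  -0.0033  0.0001]
t 2.55 pos [ 0.543  -0.292   0.0303] zang -33.21 q6 -0.038 F [ 0.81 -0.24 -1.23] M [-0.038 -0.058  0.012] op 0.0401
  trans [-0.2493  0.2626 -0.1501] twist [-0.002  -0.0033  0.0001]
t 2.55 pos [ 0.543  -0.292   0.0303] zang -33.21 q6 -0.038 F [ 0.81 -0.24 -1.23] M [-0.038 -0.058  0.012] op 0.0401
  trans [-0.2493  0.2626 -0.1501] twist [-0.002  -0.0033  0.0001]
```

Not closed yet. I'll close fully, then lift slightly.

```bash
python3 -m creep '[{"translation":[0,0,0],"twist":[0,0,0],"hand":10},{"translation":[0,0,0],"twist":[0,0,0],"hand":10},{"translation":[0,0,0],"twist":[0,0,0],"hand":10},{"translation":[0,0,0],"twist":[0,0,0],"hand":10}]' 30;python3 -m creep '[{"translation":[-0.05,0,0],"twist":[0,0,0],"hand":10},{"translation":[-0.1,0,0],"twist":[0,0,0],"hand":10},{"translation":[-0.15,0,0],"twist":[0,0,0],"hand":10},{"translation":[-0.2,0,0],"twist":[0,0,0],"hand":10},{"translation":[-0.22,0,0],"twist":[0,0,0],"hand":10}]' 30;python3 -c "
from h import *
rel([.562,.0095,.28],-33.1)"
```

```text
time: 2.95
tool_pos: [0.5431, -0.2919, 0.0303]
tool_rot: [-3.129, 1.568, 2.574]
contact_force: [1.1, 1.3, 0.1]
opening: 0.0319
time: 3.45
tool_pos: [0.5447, -0.293, 0.2557]
tool_rot: [-0.093, 1.566, -0.673]
contact_force: [1.2, -0.4, -3.2]
opening: 0.0318
t 3.45 pos [ 0.5447 -0.293   0.2557] zang -33.21 q6 -0.038 F [ 1.2  -0.36 -3.22] M [-0.061 -0.081 -0.008] op 0.0318
  trans [-0.0251  0.2626 -0.1511] twist [-0.0019  0.0043  0.0004]
```

```bash
python3 -m creep '[{"translation":[0,0.2,-0.095],"twist":[-0.15,0,0],"hand":10},{"translation":[0,0.2,-0.095],"twist":[-0.3,0,0],"hand":10},{"translation":[0,0.2,-0.095],"twist":[-0.45,0,0],"hand":10},{"translation":[0,0.2,-0.095],"twist":[-0.6,0,0],"hand":10},{"translation":[0,0.2,-0.095],"twist":[-0.75,0,0],"hand":10}]' 30;python3 -c "
from h import *
rel([.593,.049,.256],50)"
```

```text
time: 3.95
tool_pos: [0.5744, -0.0693, 0.2548]
tool_rot: [-0.591, 1.569, -0.411]
contact_force: [-1.6, -1.4, -2.9]
opening: 0.0318
t 3.95 pos [ 0.5744 -0.0693  0.2548] zang 10.29 q6 -0.432 F [-1.65 -1.41 -2.85] M [-0.037 -0.076  0.093] op 0.0318
  trans [-0.0012  0.113   0.0395] twist [-0.6931  0.0013  0.0017]
```

```bash
python3 -m creep '[{"translation":[0,0.04,0.015],"twist":[-0.15,0,0],"hand":10},{"translation":[0,0.08,0.03],"twist":[-0.3,0,0],"hand":10},{"translation":[0,0.113,0.04],"twist":[-0.45,0,0],"hand":10},{"translation":[0,0.113,0.04],"twist":[-0.6,0,0],"hand":10},{"translation":[0,0.113,0.04],"twist":[-0.75,0,0],"hand":10}]' 30
python3 -m creep '[{"translation":[0,0,0],"twist":[-0.15,0,0],"hand":10},{"translation":[0,0,0],"twist":[-0.3,0,0],"hand":10},{"translation":[0,0,0],"twist":[-0.45,0,0],"hand":10},{"translation":[0,0,0],"twist":[-0.6,0,0],"hand":10},{"translation":[0,0,0],"twist":[-0.75,0,0],"hand":10}]' 30
python3 -m creep '[{"translation":[0,0,0],"twist":[-0.15,0,0],"hand":10},{"translation":[0,0,0],"twist":[-0.3,0,0],"hand":10},{"translation":[0,0,0],"twist":[-0.45,0,0],"hand":10},{"translation":[0,0,0],"twist":[-0.6,0,0],"hand":10},{"translation":[0,0,0],"twist":[-0.75,0,0],"hand":10}]' 30;python3 -c "
from h import *
rel([.593,.049,.256],140)
import cv2
p,Rm,s=T()
cv2.imwrite('pics/w2.png',robot.read_camera('wrist'))
print(wpix(p,Rm,[.562,.0095,.183]))
"
```

```text
time: 4.45
tool_pos: [0.5929, 0.0506, 0.2538]
tool_rot: [-2.766, 1.57, -1.837]
contact_force: [0.0, -0.3, -3.3]
opening: 0.0315
time: 4.95
tool_pos: [0.5924, 0.0505, 0.253]
tool_rot: [1.851, 1.568, -2.756]
contact_force: [0.7, 0.5, -2.8]
opening: 0.0317
time: 5.45
tool_pos: [0.5918, 0.0505, 0.2522]
tool_rot: [0.931, 1.566, -2.926]
contact_force: [0.2, -0.2, -3.2]
opening: 0.0318
t 5.45 pos [0.5918 0.0505 0.2522] zang 139.01 q6 -2.469 F [ 0.17 -0.21 -3.2 ] M [ 0.113 -0.09  -0.008] op 0.0318
  trans [-0.0038  0.0004 -0.0019] twist [-0.0172  0.0028 -0.0037]
(np.float64(275.1792529511415), np.float64(158.31345907137498))
```

View pics/w2.png

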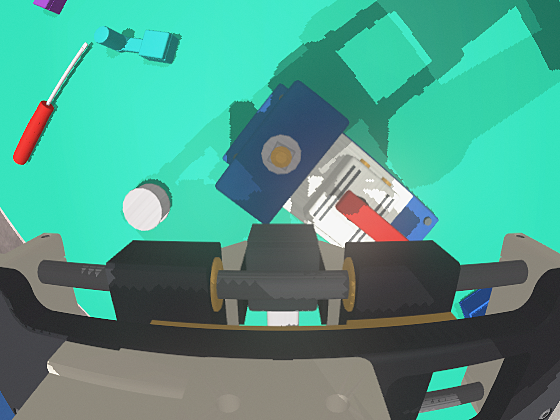

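The wrist view shows the drive with its collar at (282,155), about 7 px from the prediction. The held hub is at (283,265) and the red arm is at lower right. I'll zoom in.

Run:
```python
import cv2
im=cv2.imread("pics/w2.png")[125:330,225:345];cv2.imwrite("pics/w2c.png",cv2.resize(cv2.convertScaleAbs(im,alpha=1.6),None,fx=2.9*1,fy=2.9,interpolation=cv2.INTER_CUBIC))
import numpy as np
a=cv2.imread("pics/w2.png");A=cv2.resize(a[125:190,245:320],None,fx=5.2,fy=5.2,interpolation=cv2.INTER_CUBIC);B=cv2.resize(cv2.convertScaleAbs(a[215:325,235:330],alpha=2.0),None,fx=4.2,fy=4.2,interpolation=cv2.INTER_CUBIC)
W=np.zeros((470,800,3),np.uint8);W[:A.shape[0],:390]=A;W[:B.shape[0],400:400+B.shape[1]]=B;cv2.imwrite("pics/w2c.png",W);print(A.shape,B.shape)
```

```text
(338, 390, 3) (462, 399, 3)
```

View pics/w2c.png

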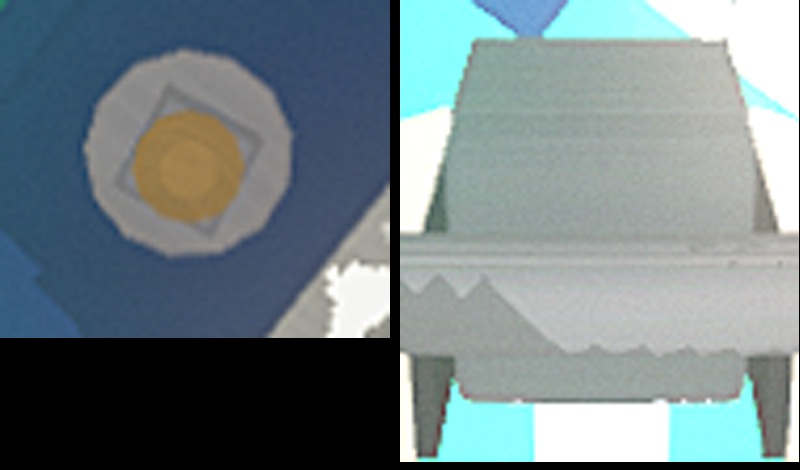

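```bash
cat > d.py <<'E'
from h import *
np.set_printoptions(precision=4,suppress=True)
p,Rm,s=T();I=np.eye(3);Z=np.zeros(3)
def tl(u,v,x):  # point in tool frame at tool-x depth
    o,d=wray(Z,I,u,v);return o+d*(x-o[0])/d[0]
print("hub edge L,R",*(tl(u,v,.030) for u,v in[(252.9,224.5),(313.1,224.5)]))
# top-face far edge visible? 
def wz(u,v,z):
    o,d=wray(p,Rm,u,v);return o+d*(z-o[2])/d[2]
f=lambda c:(c[0]/5.2+245,c[1]/5.2+125)
for n,c,z in[("tip",(188,168),.183),("collar",(188.5,153.5),.16)]:
    w=wz(*f(c),z);print(n,w,"tool",Rm.T@(w-p))
C=[wz(*f(c),.174) for c in[(167,86),(261,140),(213,235),(118,183)]];print(np.mean(C,0),[np.linalg.norm(C[i]-C[i-1]) for i in range(4)])
for i in range(4):
    d=C[i]-C[i-1];print(np.degrees(np.arctan2(d[1],d[0]))%90)
print("zang",np.degrees(np.arctan2(Rm[1,2],Rm[0,2])),p)
E
python3 d.py
```

```text
hub edge L,R [ 0.03    0.0197 -0.0155] [0.03   0.0196 0.0159]
tip [0.5592 0.0112 0.183 ] tool [ 0.0694  0.0509 -0.0009]
collar [0.5592 0.0114 0.16  ] tool [ 0.0924  0.0506 -0.0009]
[0.559  0.0113 0.174 ] [np.float64(0.0135589077917053), np.float64(0.013441825077721962), np.float64(0.013341851849547972), np.float64(0.01353609341872917)]
22.537265544561734
19.3962614622031
22.986065717458935
20.339649562287534
zang 139.45054335656266 [0.5919 0.0505 0.2522]
```

```bash
cat >> h.py <<'E'
def hub(dx,dy,z,deg,h=(.0037,.0002)):
    a=np.radians(deg);y=np.array([-np.sin(a),np.cos(a)]);zz=np.array([np.cos(a),np.sin(a)])
    q=np.array([dx,dy])-h[0]*y-h[1]*zz;rel([q[0],q[1],z],deg)
E
python3 -c "
from h import *
hub(.5592,.0113,.252,111.3)"
```

```text
t 5.5 pos [0.5919 0.0505 0.2522] zang 139.45 q6 -2.477 F [ 0.11  0.69 -3.39] M [ 0.161 -0.056  0.01 ] op 0.0313
  trans [ 0.0004  0.0479 -0.0026] twist [ 0.4913  0.0017 -0.0041]
```

```bash
python3 -m creep '[{"translation":[0,0.025,-0.0013],"twist":[0.14,0,0],"hand":10},{"translation":[0,0.0479,-0.0026],"twist":[0.28,0.001,-0.002],"hand":10},{"translation":[0,0.0479,-0.0026],"twist":[0.4,0.0017,-0.004],"hand":10},{"translation":[0.0,0.0479,-0.0026],"twist":[0.4913,0.0017,-0.0041],"hand":10},{"translation":[0.0,0.0479,-0.0026],"twist":[0.4913,0.0017,-0.0041],"hand":10}]' 30
python3 -m creep '[{"translation":[0,0,0],"twist":[0,0,0],"hand":10},{"translation":[0,0,0],"twist":[0,0,0],"hand":10}]'
python3 -c "
from h import *
hub(.5592,.0113,.215,111.3)"
```

```text
time: 6.0
tool_pos: [0.5622, 0.0122, 0.252]
tool_rot: [1.167, 1.569, 3.106]
contact_force: [0.2, -0.2, -3.1]
opening: 0.0317
time: 6.2
tool_pos: [0.5621, 0.0123, 0.2516]
tool_rot: [1.162, 1.569, 3.102]
contact_force: [0.4, -0.3, -2.8]
opening: 0.0317
t 6.2 pos [0.5621 0.0123 0.2516] zang 111.15 q6 -2.054 F [ 0.4  -0.26 -2.82] M [ 0.132 -0.107 -0.013] op 0.0317
  trans [ 0.0366 -0.0007 -0.0001] twist [-0.0026  0.0008 -0.0019]
```

```bash
python3 -m creep '[{"translation":[0.015,-0.0004,0],"twist":[0,0,-0.001],"hand":10},{"translation":[0.03,-0.0006,0],"twist":[0,0,-0.002],"hand":10},{"translation":[0.035,-0.0006,0],"twist":[0,0,-0.002],"hand":10},{"translation":[0.035,-0.0006,0],"twist":[0,0,-0.002],"hand":10}]' 30
python3 -m creep '[{"translation":[0.001,0,0],"twist":[0,0,0],"hand":10},{"translation":[0.002,0,0],"twist":[0,0,0],"hand":10}]'
python3 -c "
from h import *
hub(.5592,.0113,.205,111.3)"
```

```text
time: 6.6
tool_pos: [0.5622, 0.0127, 0.2159]
tool_rot: [0.749, 1.569, 2.69]
contact_force: [0.4, 0.2, -2.6]
opening: 0.032
time: 6.8
tool_pos: [0.5626, 0.0126, 0.2146]
tool_rot: [0.449, 1.57, 2.389]
contact_force: [0.1, -0.6, -3.2]
opening: 0.0317
t 6.8 pos [0.5626 0.0126 0.2146] zang 111.19 q6 -2.055 F [ 0.1  -0.59 -3.2 ] M [ 0.145 -0.095  0.016] op 0.0317
  trans [ 0.0096 -0.0001 -0.0002] twist [-0.0019  0.0011 -0.0005]
```

```bash
for i in 1 2 3; do python3 -m creep '[{"translation":[0.0008,0,0],"twist":[0,0,0],"hand":10},{"translation":[0.0015,0,0],"twist":[0,0,0],"hand":10}]' | grep -v rot; done
```

```text
time: 7.0
tool_pos: [0.5628, 0.0126, 0.2135]
contact_force: [0.7, 0.0, -2.2]
opening: 0.0317
time: 7.2
tool_pos: [0.5628, 0.0126, 0.212]
contact_force: [0.6, -0.2, -2.6]
opening: 0.0322
time: 7.4
tool_pos: [0.5628, 0.0126, 0.2105]
contact_force: [0.5, 0.3, -2.5]
opening: 0.0315
```

```bash
for i in 1 2 3 4; do python3 -m creep '[{"translation":[0.0008,0,0],"twist":[0,0,0],"hand":10},{"translation":[0.0015,0,0],"twist":[0,0,0],"hand":10}]' | grep -v rot; done; python3 -c "
from h import *
hub(.5592,.0113,.19,111.3)"
```

```text
time: 7.6
tool_pos: [0.5628, 0.0126, 0.2089]
contact_force: [-0.6, -0.2, -2.9]
opening: 0.0322
time: 7.8
tool_pos: [0.5628, 0.0127, 0.2073]
contact_force: [-0.3, 0.3, -2.3]
opening: 0.0317
time: 8.0
tool_pos: [0.5628, 0.0127, 0.2057]
contact_force: [1.1, 0.0, -2.3]
opening: 0.0317
time: 8.2
tool_pos: [0.5628, 0.0127, 0.2041]
contact_force: [-0.5, -0.1, -1.5]
opening: 0.0315
t 8.2 pos [0.5628 0.0127 0.2041] zang 111.19 q6 -2.055 F [-0.5  -0.08 -1.53] M [ 0.096 -0.093 -0.023] op 0.0315
  trans [ 0.0141  0.0001 -0.0002] twist [-0.0018  0.0007  0.0003]
```

```bash
for i in 1 2 3 ; do python3 -m creep '[{"translation":[0.0006,0,0],"twist":[0,0,0],"hand":10},{"translation":[0.0012,0,0],"twist":[0,0,0],"hand":10}]' | grep -v rot; done; python3 -c "
from h import *
hub(.5592,.0113,.19,111.3)"
```

```text
time: 8.4
tool_pos: [0.5627, 0.0127, 0.2029]
contact_force: [0.1, 1.3, -3.2]
opening: 0.0319
time: 8.6
tool_pos: [0.5627, 0.0128, 0.2016]
contact_force: [0.1, 1.8, -2.0]
opening: 0.0319
time: 8.8
tool_pos: [0.5627, 0.0128, 0.2004]
contact_force: [-0.7, -0.8, -2.3]
opening: 0.0315
t 8.8 pos [0.5627 0.0128 0.2004] zang 111.2 q6 -2.055 F [-0.66 -0.76 -2.29] M [ 0.291 -0.128  0.046] op 0.0315
  trans [ 0.0104  0.0001 -0.0004] twist [-0.0018  0.001   0.0003]
```

```bash
for i in 1 2 3 4 ; do python3 -m creep '[{"translation":[0.0007,0,0],"twist":[0,0,0],"hand":10},{"translation":[0.0014,0,0],"twist":[0,0,0],"hand":10}]' | grep -v rot; done; python3 -c "
from h import *
hub(.5592,.0113,.19,111.3)"
```

```text
time: 9.0
tool_pos: [0.5627, 0.0128, 0.1989]
contact_force: [-0.2, 0.5, -2.4]
opening: 0.0317
time: 9.2
tool_pos: [0.5627, 0.0129, 0.1975]
contact_force: [-1.2, 0.5, -2.4]
opening: 0.0315
time: 9.4
tool_pos: [0.5627, 0.0129, 0.196]
contact_force: [-0.3, -0.2, -3.0]
opening: 0.0317
time: 9.6
tool_pos: [0.5627, 0.0129, 0.1945]
contact_force: [0.5, 0.8, -1.9]
opening: 0.0322
t 9.6 pos [0.5627 0.0129 0.1945] zang 111.19 q6 -2.055 F [ 0.55  0.79 -1.88] M [ 0.211 -0.103 -0.012] op 0.0322
  trans [ 0.0045  0.0001 -0.0004] twist [-0.0019  0.0011  0.0003]
```

Sliding on cleanly, with 4.5 mm to go.

```bash
for i in 1 2 3 4 ; do python3 -m creep '[{"translation":[0.0005,0,0],"twist":[0,0,0],"hand":10},{"translation":[0.001,0,0],"twist":[0,0,0],"hand":10}]' | grep -v rot; done; python3 -c "
from h import *
hub(.5592,.0113,.19,111.3)"
```

```text
time: 9.8
tool_pos: [0.5627, 0.0129, 0.1935]
contact_force: [-0.2, 1.1, -1.7]
opening: 0.0318
time: 10.0
tool_pos: [0.5627, 0.0129, 0.1925]
contact_force: [0.1, 0.5, -2.1]
opening: 0.0321
time: 10.2
tool_pos: [0.5627, 0.0129, 0.1914]
contact_force: [0.2, -0.5, -2.5]
opening: 0.0317
time: 10.4
tool_pos: [0.5627, 0.0129, 0.1904]
contact_force: [0.3, 0.7, -1.7]
opening: 0.0316
t 10.4 pos [0.5627 0.0129 0.1904] zang 111.2 q6 -2.055 F [ 0.3   0.74 -1.69] M [ 0.224 -0.023  0.036] op 0.0316
  trans [ 0.0004  0.0001 -0.0004] twist [-0.0018  0.0011  0.0003]
```

```bash
for i in 1 2 3 4 ; do python3 -m creep '[{"translation":[0.0004,0,0],"twist":[0,0,0],"hand":10},{"translation":[0.0007,0,0],"twist":[0,0,0],"hand":10}]' | grep -v rot; done; python3 -c "
from h import *
hub(.5592,.0113,.19,111.3)"
```

```text
time: 10.6
tool_pos: [0.5627, 0.0129, 0.1903]
contact_force: [-2.4, 1.3, 5.7]
opening: 0.0317
time: 10.8
tool_pos: [0.5628, 0.0129, 0.1903]
contact_force: [-3.3, 1.4, 7.2]
opening: 0.0319
time: 11.0
tool_pos: [0.5627, 0.0129, 0.1902]
contact_force: [-4.2, 1.7, 8.6]
opening: 0.0319
time: 11.2
tool_pos: [0.5627, 0.0129, 0.1903]
contact_force: [-4.9, 1.9, 9.6]
opening: 0.0317
t 11.2 pos [0.5627 0.0129 0.1903] zang 111.21 q6 -2.055 F [-4.94  1.95  9.56] M [ 0.242  0.741 -0.034] op 0.0317
  trans [ 0.0003  0.0002 -0.0004] twist [-0.0016 -0.      0.002 ]
```

```bash
python3 -m creep '[{"translation":[0,0,0],"twist":[0,0,0],"hand":45},{"translation":[0,0,0],"twist":[0,0,0],"hand":45},{"translation":[-0.001,0.0037,0],"twist":[0,0,0],"hand":45},{"translation":[-0.001,0.0037,0],"twist":[0,0,0],"hand":45},{"translation":[-0.001,0.0037,0],"twist":[0,0,0],"hand":45}]'
python3 -m creep '[{"translation":[0,0,0],"twist":[0,0,0],"hand":10},{"translation":[0,0,0],"twist":[0,0,0],"hand":10},{"translation":[0,0,0],"twist":[0,0,0],"hand":10},{"translation":[0,0,0],"twist":[0,0,0],"hand":10},{"translation":[0,0,0],"twist":[0,0,0],"hand":10}]' 25
python3 -c "
from h import *
hub(.5592,.0113,.19,111.3,(0,0))"
```

```text
time: 11.7
tool_pos: [0.5592, 0.0115, 0.1912]
tool_rot: [-1.6, 1.569, 0.34]
contact_force: [0.9, 0.6, 0.7]
opening: 0.0415
time: 12.2
tool_pos: [0.5592, 0.0115, 0.1911]
tool_rot: [-1.567, 1.569, 0.374]
contact_force: [-0.2, 0.8, 0.4]
opening: 0.0318
t 12.2 pos [0.5592 0.0115 0.1911] zang 111.2 q6 -2.058 F [-0.24  0.8   0.36] M [ 0.21  -0.121 -0.03 ] op 0.0318
  trans [ 0.0011  0.0001 -0.0002] twist [-0.0018  0.      0.002 ]
```

```bash
cat > st.py <<'E'
from h import *
p,Rm,s=T();print("t",round(s["time"],2),"pos",p.round(4),"zang",round(np.degrees(np.arctan2(Rm[1,2],Rm[0,2])),1),"q6",round(s["qpos"][5],3),"F",np.round(s["contact_force"],1),"Mz",np.round(s["torque"],2),"op",round(s["opening"],4),"e6",round(s["joint_efforts"][5],3),"tilt",Rm[:2,0].round(4))
E
for i in 1 2; do python3 -m creep '[{"translation":[0,0,0],"twist":[0.12,0,0],"hand":10},{"translation":[0,0,0],"twist":[0.24,0,0],"hand":10},{"translation":[0,0,0],"twist":[0.36,0,0],"hand":10},{"translation":[0,0,0],"twist":[0.48,0,0],"hand":10},{"translation":[0,0,0],"twist":[0.6,0,0],"hand":10}]' 25 >/dev/null;python3 st.py; done
```

```text
t 12.7 pos [0.5588 0.0125 0.1911] zang 76.6 q6 -1.454 F [-1.5  3.5  1. ] Mz [0.83 0.11 0.17] op 0.0317 e6 -1.356 tilt [0.001  0.0023]
t 13.2 pos [0.5591 0.0131 0.1912] zang 42.0 q6 -0.849 F [ 1.5  2.1 -0.8] Mz [ 0.49 -0.39  0.24] op 0.0319 e6 -1.362 tilt [0.0017 0.0032]
```

```bash
for i in 1 2 3; do python3 -m creep '[{"translation":[0,0,0],"twist":[0.12,0,0],"hand":10},{"translation":[0,0,0],"twist":[0.24,0,0],"hand":10},{"translation":[0,0,0],"twist":[0.36,0,0],"hand":10},{"translation":[0,0,0],"twist":[0.48,0,0],"hand":10},{"translation":[0,0,0],"twist":[0.6,0,0],"hand":10}]' 25 >/dev/null;python3 st.py; done
```

```text
t 13.7 pos [0.5596 0.0134 0.1912] zang 7.3 q6 -0.244 F [ 2.1  2.1 -1.1] Mz [ 0.15 -0.5   0.24] op 0.0316 e6 -1.361 tilt [0.0032 0.0035]
t 14.2 pos [0.5602 0.0133 0.1912] zang -27.3 q6 0.36 F [ 2.8 -0.3 -2.6] Mz [-0.12 -0.45  0.18] op 0.0316 e6 -1.358 tilt [0.0046 0.0031]
t 14.7 pos [0.5608 0.0129 0.1912] zang -61.9 q6 0.965 F [ 2.3 -1.  -0.7] Mz [-0.37 -0.3   0.17] op 0.032 e6 -1.353 tilt [0.0058 0.0021]
```

```bash
for i in 1 2; do python3 -m creep '[{"translation":[0,0,0],"twist":[0.12,0,0],"hand":10},{"translation":[0,0,0],"twist":[0.24,0,0],"hand":10},{"translation":[0,0,0],"twist":[0.36,0,0],"hand":10},{"translation":[0,0,0],"twist":[0.48,0,0],"hand":10},{"translation":[0,0,0],"twist":[0.6,0,0],"hand":10}]' 25 >/dev/null;python3 st.py; done
for i in 1 2 3; do python3 -m creep '[{"translation":[0,0,0],"twist":[0.08,0,0],"hand":10},{"translation":[0,0,0],"twist":[0.16,0,0],"hand":10},{"translation":[0,0,0],"twist":[0.24,0,0],"hand":10}]' 25 >/dev/null;python3 st.py; done
python3 - <<'E'
from h import *
import cv2
im=robot.read_camera("scene");cv2.imwrite("pics/s2.png",cv2.resize(im[150:240,230:350],None,fx=6,fy=6,interpolation=cv2.INTER_CUBIC))
E
```

```text
t 15.2 pos [0.5609 0.0123 0.1912] zang -96.6 q6 1.569 F [ 1.  -2.2 -0.7] Mz [-0.5   0.06  0.24] op 0.0317 e6 -1.353 tilt [0.0059 0.0007]
t 15.7 pos [0.5606 0.0116 0.1912] zang -131.2 q6 2.174 F [-1.3 -2.2  0.5] Mz [-0.39  0.35  0.22] op 0.0316 e6 -1.352 tilt [ 0.0052 -0.0006]
t 16.0 pos [0.5604 0.0114 0.1912] zang -145.1 q6 2.416 F [-1.5 -0.9  1.3] Mz [0.   0.29 0.26] op 0.0319 e6 -0.825 tilt [ 0.0046 -0.0011]
t 16.3 pos [0.5602 0.0113 0.1912] zang -159.0 q6 2.659 F [-2.5 -0.8 -0. ] Mz [0.04 0.22 0.17] op 0.032 e6 -0.829 tilt [ 0.0039 -0.0015]
t 16.6 pos [0.5599 0.0113 0.1912] zang -172.9 q6 2.902 F [-1.4 -0.4  1. ] Mz [0.16 0.24 0.23] op 0.0319 e6 -0.831 tilt [ 0.0032 -0.0018]
```

View pics/s2.png

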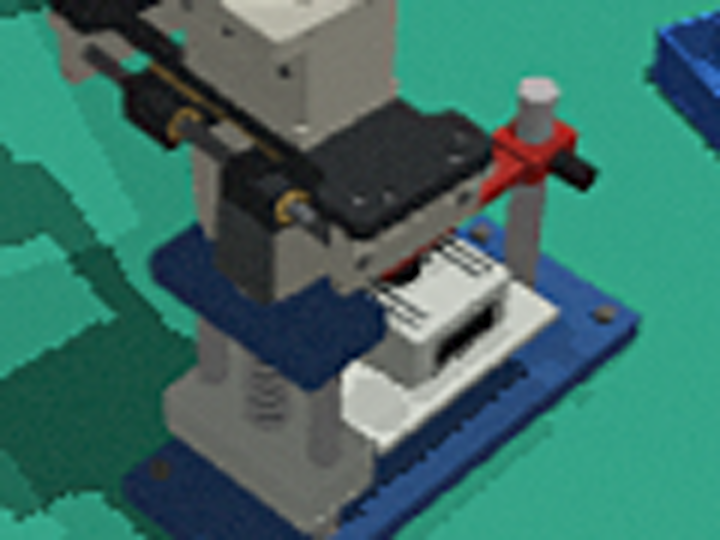

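```bash
python3 -m creep '[{"translation":[0,0,0],"twist":[0,0,0],"hand":70},{"translation":[0,0,0],"twist":[0,0,0],"hand":70},{"translation":[0,0,0],"twist":[0,0,0],"hand":70},{"translation":[-0.01,0,0],"twist":[0,0,0],"hand":70},{"translation":[-0.04,0,0],"twist":[0,0,0],"hand":70}]'; python3 -m creep '[{"translation":[-0.035,0,0],"twist":[0,0,0],"hand":70},{"translation":[-0.035,0,0],"twist":[0,0,0],"hand":70}]'>/dev/null; python3 st.py
for i in 1 2 3 4; do python3 -m creep '[{"translation":[0,0,0],"twist":[-0.15,0,0],"hand":70},{"translation":[0,0,0],"twist":[-0.3,0,0],"hand":70},{"translation":[0,0,0],"twist":[-0.45,0,0],"hand":70},{"translation":[0,0,0],"twist":[-0.6,0,0],"hand":70},{"translation":[0,0,0],"twist":[-0.75,0,0],"hand":70}]' >/dev/null; done; python3 st.py
python3 - <<'E'
from h import *
import cv2
rel([.5598,.0113,.1922],7.1)
p,Rm,s=T();print(wpix(p,Rm,[.5598,.0113,.196]))
im=robot.read_camera("wrist");cv2.imwrite("pics/w3.png",im)
E
```

```text
time: 17.15
tool_pos: [0.5584, 0.0114, 0.2296]
tool_rot: [0.274, 1.568, -2.748]
contact_force: [-0.1, -1.0, 0.2]
opening: 0.0632
t 17.35 pos [0.5606 0.0113 0.2702] zang -173.1 q6 2.905 F [ 0.4 -0.5  0.2] Mz [ 0.12 -0.03 -0.04] op 0.064 e6 0.009 tilt [ 0.0071 -0.0021]
t 19.35 pos [0.5603 0.0113 0.2705] zang -0.9 q6 -0.101 F [ 0.3 -0.4 -1.1] Mz [-0.05 -0.14  0.01] op 0.0643 e6 1.99 tilt [ 0.007  -0.0021]
t 19.35 pos [0.5603 0.0113 0.2705] zang -0.86 q6 -0.101 F [ 0.31 -0.38 -1.06] M [-0.054 -0.136  0.013] op 0.0643
  trans [ 0.0783  0.0001 -0.001 ] twist [-0.1389  0.0069  0.0025]
(np.float64(282.18970739876505), np.float64(229.34428204779786))
```

View pics/w3.png

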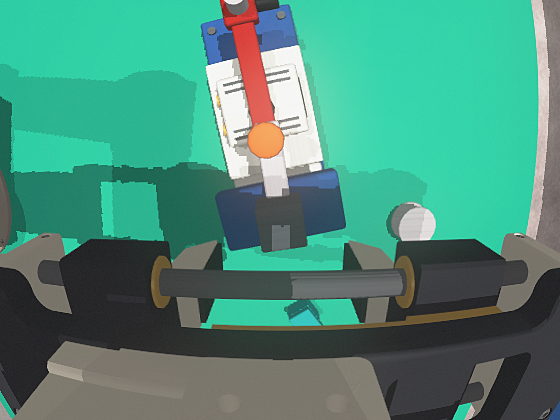

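The crank is home on the drive with its grip now on the camera side at (266,140). The hub is at (280,222), near the prediction, and the spool at (412,222) is clear. Regrasping the hub.

```bash
python3 -m creep '[{"translation":[0.03,0,-0.001],"twist":[-0.139,0.003,0.001],"hand":70},{"translation":[0.05,0,-0.001],"twist":[-0.139,0.007,0.002],"hand":70},{"translation":[0.065,0,-0.001],"twist":[-0.139,0.007,0.002],"hand":70},{"translation":[0.078,0,-0.001],"twist":[-0.139,0.007,0.002],"hand":70},{"translation":[0.078,0,-0.001],"twist":[-0.139,0.007,0.002],"hand":70}]'; python3 st.py
python3 -m creep '[{"translation":[0,0,0],"twist":[0,0,0],"hand":30},{"translation":[0,0,0],"twist":[0,0,0],"hand":10},{"translation":[0,0,0],"twist":[0,0,0],"hand":10},{"translation":[0,0,0],"twist":[0,0,0],"hand":10},{"translation":[0,0,0],"twist":[0,0,0],"hand":10}]' 25 >/dev/null
python3 -m creep '[{"translation":[0,0,0],"twist":[0,0,0],"hand":10},{"translation":[0,0,0],"twist":[0,0,0],"hand":10}]' 25 >/dev/null;python3 st.py
```

```text
time: 19.9
tool_pos: [0.5588, 0.0112, 0.1908]
tool_rot: [3.065, 1.567, -3.089]
contact_force: [-0.2, -0.1, 0.0]
opening: 0.0645
t 19.9 pos [0.5588 0.0112 0.1908] zang 7.4 q6 -0.246 F [-0.2 -0.1  0. ] Mz [-0.03 -0.08 -0.01] op 0.0645 e6 0.008 tilt [-0.0039 -0.0002]
t 20.6 pos [0.5599 0.0113 0.1914] zang 7.4 q6 -0.246 F [ 1.  -0.5 -1.2] Mz [-0.02 -0.31  0.04] op 0.032 e6 0.057 tilt [-0.0006 -0.0003]
```

```bash
for i in 1 2 3 4; do python3 -m creep '[{"translation":[0,0,0],"twist":[0.08,0,0],"hand":10},{"translation":[0,0,0],"twist":[0.16,0,0],"hand":10},{"translation":[0,0,0],"twist":[0.24,0,0],"hand":10}]' 25 >/dev/null;python3 st.py; done
```

```text
t 20.9 pos [0.5596 0.0113 0.1914] zang -6.5 q6 -0.003 F [-0.6  0.5 -0.4] Mz [ 0.08 -0.06  0.16] op 0.0318 e6 -0.833 tilt [-0.0013 -0.0003]
t 21.2 pos [0.5594 0.0114 0.1914] zang -20.4 q6 0.24 F [ 1.  -0.8 -0.2] Mz [ 0.08 -0.07  0.28] op 0.0319 e6 -0.796 tilt [-0.0019 -0.0002]
t 21.5 pos [0.5592 0.0116 0.1915] zang -34.3 q6 0.483 F [ 0.4  1.8 -0.6] Mz [ 0.19 -0.09  0.28] op 0.0319 e6 -0.76 tilt [-0.0023 -0.0001]
t 21.8 pos [0.559  0.0117 0.1914] zang -48.2 q6 0.726 F [ 0.7  1.1 -0.5] Mz [ 0.25 -0.15  0.34] op 0.0317 e6 -0.726 tilt [-0.0028  0.0001]
```

```bash
python3 -m creep '[{"translation":[0,0,0],"twist":[0.03,0,0],"hand":10},{"translation":[0,0,0],"twist":[0.06,0,0],"hand":10},{"translation":[0,0,0],"twist":[0.06,0,0],"hand":10},{"translation":[0,0,0],"twist":[0.06,0,0],"hand":10}]' 25 >/dev/null;python3 st.py
python3 -m creep '[{"translation":[0,0,0],"twist":[0,0,0],"hand":70},{"translation":[0,0,0],"twist":[0,0,0],"hand":70},{"translation":[0,0,0],"twist":[0,0,0],"hand":70},{"translation":[0,0,0],"twist":[0,0,0],"hand":70},{"translation":[-0.01,0,0],"twist":[0,0,0],"hand":70}]' >/dev/null;python3 st.py
python3 -m creep '[{"translation":[-0.02,0,0],"twist":[0,0,0],"hand":70},{"translation":[-0.05,0,0],"twist":[0,0,0],"hand":70},{"translation":[-0.08,0,0],"twist":[0,0,0],"hand":70},{"translation":[-0.08,0,0],"twist":[0,0,0],"hand":70}]' >/dev/null;python3 st.py
python3 - <<'E'
from h import *
import cv2,numpy as np
p,Rm,s=T()
a=robot.read_camera("wrist");b=robot.read_camera("scene")
W=np.zeros((500,800,3),np.uint8);W[:300,:400]=cv2.resize(a,(400,300));W[:480,400:]=cv2.resize(b[150:246,230:310],(400,480),interpolation=cv2.INTER_CUBIC)
cv2.imwrite("pics/f.png",W)
E
```

```text
t 22.2 pos [0.559  0.0118 0.1914] zang -51.6 q6 0.785 F [ 0.5  1.  -0.6] Mz [ 0.06 -0.24  0.25] op 0.0318 e6 0.289 tilt [-0.0029  0.0002]
t 22.7 pos [0.5582 0.0118 0.2006] zang -51.6 q6 0.785 F [ 0.3 -1.3  0.2] Mz [-0.04 -0.03 -0.01] op 0.0637 e6 0.001 tilt [-0.006   0.0004]
t 23.1 pos [0.5604 0.0117 0.2858] zang -51.6 q6 0.785 F [0.2 0.7 1.2] Mz [-0.06 -0.02  0.01] op 0.0643 e6 -0.004 tilt [ 0.0031 -0.0006]
```

View pics/f.png

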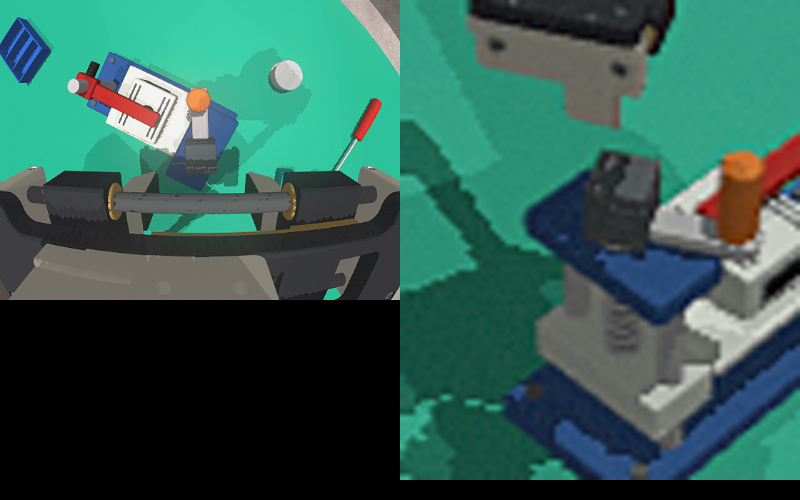

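The crank is home with its hub on the collar, the table is up under the foot and the hand is clear, so I'm handing in.

```bash
python3 -c "
from h import *
robot.hand_in()"
```

```text
the job is handed in; nothing more can be done
```

The crank is fully home on the drive and the module is pressed up under the stop foot at an estimated 40 N. I let go, backed the hand clear, and handed the job in at about 23 s of the 72 s allowed.

- **Fitting:** I picked up the orange-gripped crank by its hub. The square's angle showed in the wrist picture, so I turned the crank to match before lowering it. It slid on with no search by feel. It stopped on the collar at the expected 160 mm height, pressed with about 10–12 N.
- **Winding:** I wound it about 340° clockwise by the hub, with one regrasp partway. Contact with the foot showed as a steady rise in wrist torque of 0.035 N m per 13.9° step, the rise expected from the foot's spring. My 40 N is inferred from that and from the final holding torque (0.25–0.29 N m), not measured directly.
- **Last checks:** With the hand about 95 mm up, the outside force on it was near zero. The last pictures showed the crank upright on the drive and the module under the foot. The spool and the tray and screwdriver (partly in view) looked undisturbed; I did not measure their positions.
- **Disagreements:** The top and scene cameras placed the drive up to 6 mm apart, so I used the wrist camera's position instead. The hand's position drifted up to 2 mm while winding, with side forces of only about 4 N.

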